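# Fit the last two studs, then unhitch and hold up the hold-down frame

## Robot

A 6-joint arm with a two-finger parallel gripper is mounted at the origin on the work surface. World frame = base frame: x ahead of the robot, y to its left, z up, the work surface at z = 0. Lengths are in m, angles in rad, forces in N, time in s.
With the tool pointing down it reaches from about 0.375 to 0.75 m from the base axis. Payload 9 kg.
Tool frame: the origin (TCP) lies midway between the tips of the shut fingers; the grasp point (between the pads) lies 19 mm behind it; z points along the fingers, y is the line along which they close (so a half turn about z gives the same grasp; the last joint's range is limited). The gripper opens to 85 mm and grips with 20 to 120 N. Pads are 22 mm wide; open, the fingers measure 114 mm over their backs; the gripper's body (76 mm by 85 mm) begins 54 mm behind the grasp point. The pads swing forward as they close: fully open they stand 13 mm farther back than shut.
Start: joints at [1.025, 0.104, 0.097, 1.564, 0, 1.353], TCP at [0.193, 0.568, 0.231] pointing down, gripper open.
Joint ranges: [-2.99, 2.99], [-0.84, 1.86], [-1.1, 1.16], [-1.84, 2.11], [-1.51, 1.56], [-3.14, 3.14]. Speed limits (rad/s): [2.22, 2.22, 2.57, 3.14, 3.14, 3.14].

## Interface

Orientations are given as a rotation vector (axis times angle).
In Python, from plant import ctrl, vision, ticket gives the robot as it stands. The module is installed in compiled form; this text tells all that it offers.
- The arm moves only by the tool drive_tool, never from a script. Its argument "moves" is one flat list of numbers, 5 for each row, row after row: the shift along the tool's x, y, z in cm, then the turn about the tool's z in rad, then the closure, from 0 (fully open) to 1 (shut). A call has 1 to 8 rows; each row is the pose to reach, as a shift and turn from the pose commanded when the call began, along the tool's axes at that moment; what a row does not reach only later rows make up. A row lasts 1/12 s, in which the tool goes at most 41.7 mm and 7.16 degrees, less where a joint would pass 70% of its speed; a pose out of reach is approached as far as the arm can. A call with a gripper value outside its range is refused whole. The fingers move at their own pace and stop on an object; "newtons" is the grip in N (left out, the last holds). Time passes only in rows, so rows that repeat a pose let the fingers close. It gives the time, the measured TCP pose, the force, the opening and the grip force at its end, in the units of the state.
- ctrl.sense(): the state, without advancing time (a new reading comes with each control period).
- vision.snapshot(name): name is "scene" or "top" or "wrist"; returns the picture (480x640x3 uint8, red, green, blue); there is no depth.
- vision.camera_info(name): a dict with "fx", "fy", "cx", "cy" (pixels), "k1" (the pictures are not rectified: a ray, as slopes to the right and down, at radius r is drawn at 1 + k1 r^2 times it, then the intrinsics apply), "cam_to_world" (4x4, takes a point from camera to world coordinates). Camera axes: x right, y up, looking along -z (the intrinsics and any distortion apply to the point x, -y, -z); pixel columns grow to the right and rows downward; lengths in m; the calibration is good to about 2 mm. A picture is of the moment at which its call begins: read the wrist's pose just before it. camera_info takes no time and is no camera call; for the wrist camera it gives the pose at the moment of the call.
- ticket.job_done(): hands the job in; it is judged then, once.
The state is a dict: "time": time; "joints": joint angles; "dq": joint speeds; "tau": joint torques, N m; "tool_pos": TCP position; "eef_rot": TCP orientation; "ft_force": force on the tool from outside, world axes, zero at the start; "moment": the same for the moment, N m; "finger_gap": finger opening in m; "finger_force": force on a finger pad.
Only numpy, scipy, OpenCV 4.12 (cv2) and the standard library are available. Lean on these libraries where they do the work, as an engineer would, in place of code of your own. Each camera call takes 0.05 s, during which the arm holds its last target. There are 200 camera calls.

## Task

Finish the football-boot sole that is clamped in the stud fixture, working from toe to heel while the frame stays latched: stand the short stud in the empty forefoot socket and let go, then the long stud in the empty heel socket and let go, each upright and fully home. Then pull the frame's spring latch sideways by squeezing its two lugs together until it stops, lift the tongue off its ball and swing the frame up until the tongue is about 12 cm above the ball, so that the sole can be taken out. Finish while still gripping the lugs and holding the frame up (it falls if let go); leave the studs in place, and the boot, the hammer and the glue tin where they are.

Things in the scene. Friction and masses are not known exactly. Their poses are not given: they have to be found in the camera images.
- fixture: Dark steel plate 170 x 420 x 14 mm, fixed to the bench; origin at its underside on the sole's midline, z up, y along the sole: toe, tongue and ball towards -y, heel and hinge towards +y. On it a white outsole (263 long, face 36 mm above the bench) with six round bosses (diameter 24, tops 44 mm above the bench): four carry fixed black studs (tops 58 and 64 mm above the bench), two are empty.
- toe_socket (a point): Centre of the top rim of the empty forefoot boss, fixture x +20, y -78, 44 mm above the bench; plain hole, diameter 10.4, 8 mm deep. Its neighbour stud stands 40 mm away towards -x.
- heel_socket (a point): The same for the empty heel boss, fixture x -17, y +86. Its neighbour stud stands 34 mm away towards +x.
- ball (a point): Centre of the steel ball (diameter 18) on its neck on the base, at the toe end: fixture x 0, y -168, 42 mm above the bench.
- coupler (a point): Point of the frame's tongue that lies at the centre of the ball when the frame is down; it rises with the frame, its height over ball is the lift. 333 mm from the hinge.
- hinge_pin (a point): Middle of the frame's hinge pin, which runs along the fixture's x: fixture x 0, y +165, 43 mm above the bench.
- frame (a joint): Swing of the aluminium frame that clamps the sole, rad: 0 down, grows as its tongue end rises, limit 1.1. Outside 126 x 280 mm, bars 10 thick, top 47.5 mm above the bench when down; window 98 mm across x, fixture y -125 to +124. About 0.45 kg (varies), 2 to 4 N to lift at the tongue; falls when let go.
- latch (a joint): Travel of the spring slide under the tongue, m: 0 latched (a tooth hooks under the ball; the frame cannot lift), 0.008 fully squeezed, free of the ball from 0.005. The sliding lug moves towards the fixture's -x, to the fixed lug. Spring 6 N at rest, 12 N at full travel; springs back when let go.
- fixed_lug (a point): Centre of the fixed steel lug on the tongue: upright plate, 6 mm thick along the fixture's x, 30 along y, from 47.5 to 90 mm above the bench with the frame down; the point is 70 mm above the bench at fixture x -19, y -168; outer (-x) face at x -22. Moves with the frame.
- sliding_lug (a point): Same point of the sliding lug, an equal plate on the +x side: outer (+x) face at x +30.5 at rest, +22.5 fully squeezed. The pair is 52.5 mm wide over the outsides at rest, 44.5 squeezed (middle then at fixture x 0). A spring lies between them 74 mm above the bench; outside them is free: hold them with one finger on each outer face.
- short_stud: Loose black stud, 21 mm long, 12 g: shank diameter 7.6, 7 long, with tapered foot; then a flange of diameter 15, 2 thick; then a body 12 high, tapering from diameter 12.8 to 11.2. Origin at the shank's foot, z up. It stands in the stud block, flange on the block's top; home in a socket its flange rests on the rim, origin 7 mm below it.
- long_stud: The longer loose black stud, 27 mm long, 18 g: the same shank, a flange of diameter 18, 2 thick, a body 18 high, tapering from diameter 15.8 to 13.6. Origin at the shank's foot, z up.
- stud_block: Wooden block 150 x 90 x 20 mm with six holes, fixed to the bench, holding the two loose studs in two of its holes 108 mm apart; origin at the centre of its underside.
- boot: Bystander: a finished white boot, 263 x 90 x 100 mm, standing on its studs.
- glue_tin: Bystander: glue tin, diameter 74, height 95 mm.
- hammer: Bystander: hammer lying on the bench, about 260 mm long.

How it is judged:
On the way, in this order (a step that is already met when the one before it is completed fails the run):
1. the short stud stands home in the empty forefoot socket and is let go, the frame still down (horizontal distance between short_stud and toe_socket below 0.004 m and z of short_stud in the frame of toe_socket below -0.0055 m and angle between short_stud's own z axis and vertical below 0.15 rad and contact force between the fingers and short_stud below 0.1 N and value of joint frame below 0.03 rad), for 0.2 s.
2. the long stud stands home in the empty heel socket and is let go, the frame still down (horizontal distance between long_stud and heel_socket below 0.004 m and z of long_stud in the frame of heel_socket below -0.0055 m and angle between long_stud's own z axis and vertical below 0.15 rad and contact force between the fingers and long_stud below 0.1 N and value of joint frame below 0.03 rad), for 0.2 s.
3. the latch is pulled clear of the ball with the frame still down (value of joint latch above 0.0055 m and value of joint frame below 0.03 rad), for 0.1 s.
At the end, for the whole second after the job is handed in: The tongue is held at least 90 mm above the ball, still, by fingers that keep the two lugs squeezed together, nothing else carrying the frame; the short stud is home in the forefoot socket and the long one in the heel socket (within 4 mm, flange on the rim, upright) (z of coupler in the frame of ball above 0.09 m and velocity of joint frame between -0.05 and 0.05 rad/s and contact force between the fingers and frame above 2 N and value of joint latch above 0.003 m and horizontal distance between short_stud and toe_socket below 0.004 m and z of short_stud in the frame of toe_socket below -0.0055 m and angle between each of short_stud, long_stud's own z axis and vertical below 0.15 rad and horizontal distance between long_stud and heel_socket below 0.004 m and z of long_stud in the frame of heel_socket below -0.0055 m and contact force between each of short_stud, long_stud, boot, glue_tin, hammer and frame below 0.3 N); the arm keeps its last pose, push and grip.
It fails at once if the boot, glue tin or hammer is moved more than 30 mm (distance of any of boot, glue_tin, hammer from where it was at the start of the episode above 0.03 m).
It also fails if it takes over 67 s, if anything falls off the work surface, if the arm or the gripper's body presses on something with over 40 N, if the wrist force passes 120 N, or if a joint passes its speed limit or range.

## Working session

There is one attempt and no reset: what is moved stays moved. The work goes in short steps, Python scripts to look and compute and a tool call to move; the robot and the scene stay as the last step left them, time stands still between calls to the robot, and variables do not carry over. Pictures are saved under pics/ and viewed, at most 10 in all, crops included, and the job is handed in when it is done.

Besides the shell and the picture viewer there is one more tool, called after "Call:" as a command line: name --argument value ..., lists and objects as JSON in quotes. drive_tool: Moves the arm, as the interface text tells. Its arguments: {"type":"object","properties":{"moves":{"type":"array","items":{"type":"number"}},"newtons":{"type":"number"}},"required":["moves"]}

```bash
mkdir -p pics
python3 - <<'E'
from plant import ctrl,vision
import cv2
s=ctrl.sense();print(s['time'],s['tool_pos'],s['eef_rot'],s['finger_gap'])
for n in('top','scene'):
    i=vision.camera_info(n);print(n,i)
    cv2.imwrite(f'pics/{n}0.png',vision.snapshot(n)[:,:,::-1])
E
```

```text
0.0 [0.19298661 0.56776217 0.23051607] [-5.12497604e-01 -3.09899653e+00  1.95125671e-03] 0.08555443541944108
top {'fx': 460.1754229128616, 'fy': 460.1754229128616, 'cx': 318.8319794983702, 'cy': 236.2789091096356, 'k1': -0.04866268977679638, 'cam_to_world': array([[-0.00730202,  0.98823642, -0.15275947,  0.44089088],
       [-0.99926557, -0.01295778, -0.03606118,  0.06398468],
       [-0.03761639,  0.15238396,  0.98760525,  1.0685967 ],
       [ 0.        ,  0.        ,  0.        ,  1.        ]])}
scene {'fx': 523.9996800410332, 'fy': 523.9996800410332, 'cx': 318.8276510243082, 'cy': 242.97797925960916, 'k1': 0.05037595372308775, 'cam_to_world': array([[-0.44667007, -0.68215721,  0.57891915,  1.18796799],
       [ 0.8946956 , -0.34227559,  0.28699687,  0.39552548],
       [ 0.00237291,  0.64614933,  0.76320732,  0.86026468],
       [ 0.        ,  0.        ,  0.        ,  1.        ]])}
```

View pics/top0.png

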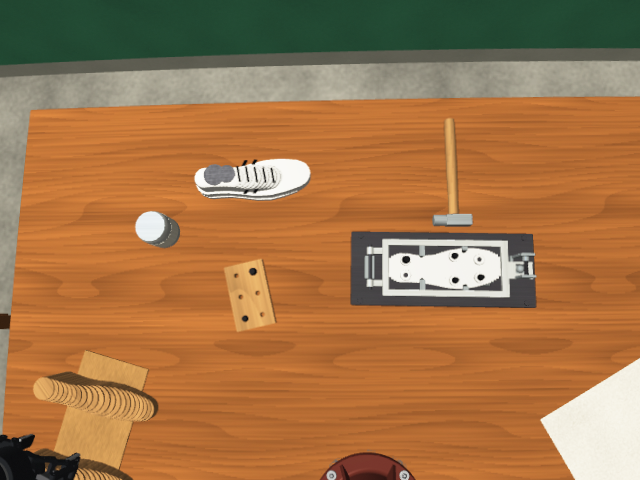

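The top view shows the fixture around (443,270) with its toe to the right, and the stud block around (250,295). The black studs are near (253,271) and (245,318). Next I'll zoom in.

Run:
```python
import cv2,numpy as np
t=cv2.imread('pics/top0.png')
a=cv2.resize(t[222:318,345:545],None,fx=4,fy=4,interpolation=cv2.INTER_CUBIC)[:, :800]
b=cv2.resize(t[255:335,215:285],None,fx=2.5,fy=2.5,interpolation=cv2.INTER_CUBIC)
o=np.zeros((600,800,3),np.uint8);o[:384]=a;o[390:590,:175]=b
s=cv2.imread('pics/scene0.png');o[384:600,200:488]=cv2.resize(s,(288,216))
cv2.imwrite('pics/z1.png',o)
```

```text
(no output)
```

View pics/z1.png

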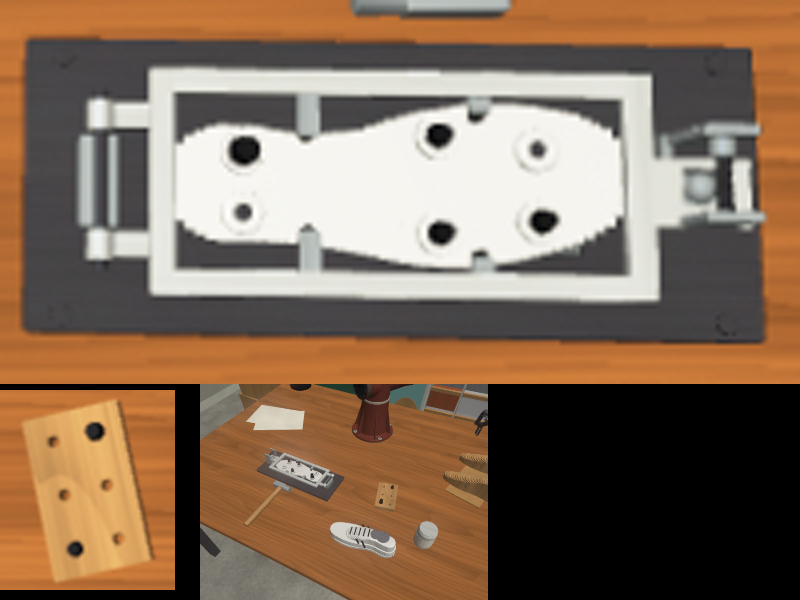

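The zoom shows the toe socket at crop (537,150), the heel socket at (243,212), and the plate corners at (27,40), (750,50), (763,341) and (24,331). In the block, the long stud is the bigger one, upper right, and the short stud is lower left.

```bash
cat > h.py <<'E'
import numpy as np,cv2
from scipy.optimize import least_squares
from scipy.spatial.transform import Rotation as R
def K(i): return np.array([[i['fx'],0,i['cx']],[0,i['fy'],i['cy']],[0,0,1.]])
def ray(i,uv):
    p=cv2.undistortPoints(np.array(uv,float).reshape(-1,1,2),K(i),np.array([i['k1'],0,0,0.])).reshape(-1,2)
    M=i['cam_to_world']; d=np.c_[p[:,0],-p[:,1],-np.ones(len(p))]@M[:3,:3].T
    return M[:3,3],d
def atz(i,uv,z):
    o,d=ray(i,uv); return o+d*((z-o[2])/d[:,2])[:,None]
def proj(i,P):
    M=i['cam_to_world'];c=(np.atleast_2d(P)-M[:3,3])@M[:3,:3];x=c[:,0]/-c[:,2];y=-c[:,1]/-c[:,2]
    r=1+i['k1']*(x*x+y*y);return np.c_[x*r*i['fx']+i['cx'],y*r*i['fy']+i['cy']]
def fitpose(L,W):  # planar: local->world
    f=lambda q:((np.c_[np.cos(q[2])*L[:,0]-np.sin(q[2])*L[:,1],np.sin(q[2])*L[:,0]+np.cos(q[2])*L[:,1]]+q[:2])-W).ravel()
    r=least_squares(f,[W[:,0].mean(),W[:,1].mean(),0],loss='soft_l1',f_scale=.003);return r.x,f(r.x).reshape(-1,2)
def loc(q,p): c,s=np.cos(q[2]),np.sin(q[2]);return np.array([q[0]+c*p[0]-s*p[1],q[1]+s*p[0]+c*p[1]])
def tool(s,tgt,yaw_axis=None):
    """shift in tool axes (cm) from measured TCP to world target"""
    return R.from_rotvec(s['eef_rot']).inv().apply(np.array(tgt)-s['tool_pos'])*100
E
python3 - <<'E'
from h import *
from plant import ctrl,vision
i=vision.camera_info('top')
z=lambda p,s,o:(np.array(p)+.5)/s-.5+np.array(o)
c=atz(i,z([(27,40),(750,50),(763,341),(24,331)],4,(345,222)),.014)
h=atz(i,z([(537,150),(243,212)],4,(345,222)),.044)
L=np.array([(.085,.21),(.085,-.21),(-.085,-.21),(-.085,.21),(.02,-.078),(-.017,.086)])
q,r=fitpose(L,np.vstack([c,h])[:,:2]);print(q,r*1000)
print('long',atz(i,z([(95,431-390)],2.5,(215,255)),.03),'short',atz(i,z([(75,549-390)],2.5,(215,255)),.027))
for n,p in dict(toe=(.02,-.078),heel=(-.017,.086),lug=(0,-.168)).items():print(n,loc(q,p))
s=ctrl.sense();print(R.from_rotvec(s['eef_rot']).as_matrix().round(3))
w=vision.camera_info('wrist');print(np.round(w['cam_to_world'],3),w['fx'],w['k1'],w['cx'],w['cy'])
E
```

```text
[ 0.52523296 -0.17779982 -0.0265287 ] [[ 1.83379604  2.95662116]
 [ 2.04812907 -0.25119204]
 [-1.89381334 -0.68211515]
 [-1.12413395  2.82907475]
 [-0.19756034 -2.30561441]
 [-0.40868233 -1.61274495]]
long [[0.52338891 0.25298054 0.03      ]] short [[0.41745016 0.27029764 0.027     ]]
toe [ 0.54315693 -0.25630289]
heel [ 0.51052015 -0.09137915]
lug [ 0.52077666 -0.34574071]
[[-0.947  0.322 -0.001]
 [ 0.322  0.947 -0.001]
 [ 0.    -0.001 -1.   ]]
[[ 0.322 -0.909 -0.264  0.127]
 [ 0.947  0.309  0.091  0.591]
 [-0.001 -0.279  0.96   0.373]
 [ 0.     0.     0.     1.   ]] 358.3344629985512 -1.389778615066074e-07 312.54560489831033 239.62202411119074
```

Call:
drive_tool --moves '[-36.1,-20.0,10.0,-0.3,0,-36.1,-20.0,10.0,-0.3,0,-36.1,-20.0,10.0,-0.3,0,-36.1,-20.0,10.0,-0.3,0,-36.1,-20.0,10.0,-0.3,0,-36.1,-20.0,10.0,-0.3,0,-36.1,-20.0,10.0,-0.3,0,-36.1,-20.0,10.0,-0.3,0]'

```text
time: 0.77
tool_pos: [0.4086, 0.33, 0.1533]
eef_rot: [-0.043, -3.141, -0.0]
ft_force: [1.1, 0.2, -0.1]
finger_gap: 0.0853
finger_force: 0.0
```

Call:
drive_tool --moves '[-6.1,-6.6,2.5,0,0,-6.1,-6.6,2.5,0,0,-6.1,-6.6,2.5,0,0,-6.1,-6.6,2.5,0,0]'

```text
time: 1.1
tool_pos: [0.4678, 0.2615, 0.1274]
eef_rot: [-0.05, -3.139, 0.001]
ft_force: [-0.3, 0.5, -0.5]
finger_gap: 0.0855
finger_force: 0.0
```

Run:
```python
from h import *
from plant import ctrl,vision
import pickle
s=ctrl.sense();i=vision.camera_info('wrist');im=vision.snapshot('wrist')
print(s['tool_pos'],np.abs(s['dq']).max());pickle.dump(i,open('w1.pkl','wb'));cv2.imwrite('pics/w1.png',im[:,:,::-1])
```

```text
[0.46777991 0.26152603 0.12741516] 0.06875151916749546
```

View pics/w1.png

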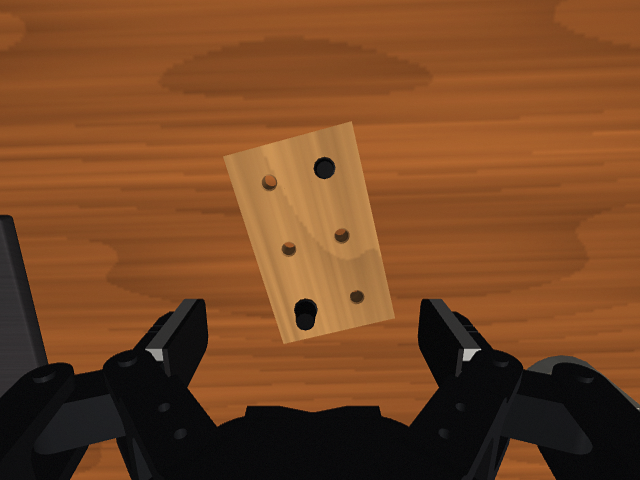

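The wrist view has +y to the right and the robot base upward. The short stud is at (324,167) and the long one at (305,313), leaning toward (305,322). I'll fit the stud silhouettes.

```bash
cat >> h.py <<'E'
def sil(i,xy,z0,circ,sh=(480,640)):
    a=np.linspace(0,2*np.pi,40);P=np.vstack([np.c_[xy[0]+r*np.cos(a),xy[1]+r*np.sin(a),np.full(40,z0+z)] for r,z in circ])
    return cv2.convexHull(proj(i,P).astype(np.float32)).reshape(-1,2)
def cen(p): m=cv2.moments(p.astype(np.float32));return np.array([m['m10'],m['m01']])/m['m00']
SH=[(.0075,0),(.0075,.002),(.0056,.014)];LO=[(.009,0),(.009,.002),(.0068,.02)]
E
python3 - <<'E'
from h import *
import pickle
i=pickle.load(open('w1.pkl','rb'));im=cv2.imread('pics/w1.png');g=im.max(2)
for n,(u,v),m in(('short',(324,167),SH),('long',(305,313),LO)):
    mk=np.zeros_like(g);mk[v-28:v+28,u-28:u+28]=(g[v-28:v+28,u-28:u+28]<75)*255
    _,l,st,c=cv2.connectedComponentsWithStats(mk);k=1+st[1:,4].argmax()
    r=least_squares(lambda x:cen(sil(i,x,.02,m))-c[k],atz(i,[(u,v)],.03)[0,:2])
    print(n,r.x,st[k],cv2.contourArea(sil(i,r.x,.02,m)),cv2.boundingRect(sil(i,r.x,.02,m)))
E
```

```text
short [0.41864582 0.27137864] [314 157  21  22 362] 389.31071676686406 (313, 156, 23, 23)
long [0.52494431 0.25461124] [294 299  23  31 561] 604.5516916080378 (293, 297, 25, 34)
```

Call:
drive_tool --moves '[4.95,0.83,4,0,0.3,4.95,0.83,7,0,0.4,4.95,0.83,10.3,0,0.5,4.95,0.83,10.3,0,0.6,4.95,0.83,10.3,0,0.6]' --newtons 30

```text
time: 1.57
tool_pos: [0.4158, 0.2743, 0.0256]
eef_rot: [-0.041, -3.139, 0.001]
ft_force: [0.3, -0.4, 0.5]
finger_gap: 0.0344
finger_force: 0.0
```

Run:
```python
from plant import ctrl
s=ctrl.sense();print(s['tool_pos'],s['eef_rot'],s['finger_gap'],s['ft_force'])
```

```text
[0.41582918 0.27431249 0.025607  ] [-4.06850985e-02 -3.13868085e+00  1.09544812e-03] 0.03436641464764527 [ 0.2724771  -0.38293908  0.51085118]
```

Call:
drive_tool --moves '[0,0,0,0,0.6,0,0,0,0,0.6]'

```text
time: 1.73
tool_pos: [0.4196, 0.2746, 0.0289]
eef_rot: [0.043, 3.138, 0.002]
ft_force: [0.3, -0.0, -0.4]
finger_gap: 0.0343
finger_force: 0.0
```

Call:
drive_tool --moves '[0,0,0,0,0.6,0,0,0,0,0.6]'

```text
time: 1.9
tool_pos: [0.419, 0.2741, 0.0277]
eef_rot: [0.044, 3.139, 0.002]
ft_force: [0.0, -0.4, 0.6]
finger_gap: 0.0341
finger_force: 0.0
```

Call:
drive_tool --moves '[0.04,-0.28,0.35,0,0.6,0.04,-0.28,0.35,0,0.65,0.04,-0.28,0.35,0,0.7,0.04,-0.28,0.35,0,0.75]'

```text
time: 2.23
tool_pos: [0.4172, 0.2708, 0.0224]
eef_rot: [-0.044, -3.141, -0.0]
ft_force: [-0.2, 0.1, 0.0]
finger_gap: 0.0213
finger_force: 0.0
```

Run:
```python
from h import *
from plant import ctrl,vision
s=ctrl.sense();i=vision.camera_info('wrist');im=vision.snapshot('wrist')
print(s['tool_pos'],s['finger_gap'])
p=proj(i,[[.4186,.2714,.034]])[0].astype(int);print(p)
c=im[max(0,p[1]-110):p[1]+110,p[0]-150:p[0]+150,::-1]
cv2.imwrite('pics/w2.png',cv2.resize(c,None,fx=2,fy=2))
```

```text
[0.41721028 0.27079246 0.02240942] 0.02131898307688841
[312 319]
```

View pics/w2.png

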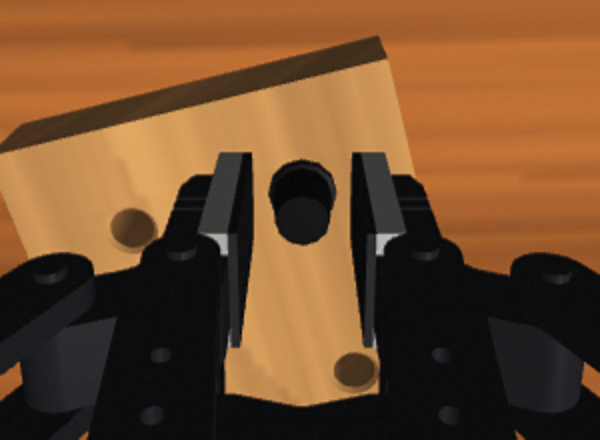

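The pads straddle the short stud, which sits centred at crop (302,205). Closing now.

Call:
drive_tool --moves '[0,0,-0.1,0,0.8,0,0,-0.1,0,0.9,0,0,-0.1,0,1,0,0,-0.1,0,1,0,0,-0.1,0,1]' --newtons 30

```text
time: 2.7
tool_pos: [0.4173, 0.271, 0.0237]
eef_rot: [0.044, 3.141, 0.0]
ft_force: [-0.8, -0.9, 3.7]
finger_gap: 0.0104
finger_force: 29.3
```

Call:
drive_tool --moves '[0,0,-3,0,1,-0.5,-2,-6.5,0,1,-1.5,-5.5,-9.5,0,1,-3,-9,-11.5,0,1,-4,-13,-13,0,1,-5,-17,-13,0,1,-6,-21,-13,0,1,-7,-25,-13,0,1]'

```text
time: 3.37
tool_pos: [0.4792, 0.0239, 0.1541]
eef_rot: [0.043, 3.14, -0.0]
ft_force: [1.2, 0.3, -1.4]
finger_gap: 0.0101
finger_force: 29.7
```

Call:
drive_tool --moves '[-1,-4,0,0,1,-1.5,-8,0,0,1,-2,-12,0,0,1,-2.5,-16,0,0,1,-2.5,-19,0,0,1,-2.5,-19,0,0,1,-2.5,-19,0,0,1]'

```text
time: 3.95
tool_pos: [0.4981, -0.1661, 0.153]
eef_rot: [-0.048, -3.141, -0.001]
ft_force: [0.7, 1.3, -0.6]
finger_gap: 0.0103
finger_force: 29.7
```

Run:
```python
from h import *
from plant import ctrl,vision
import pickle
s=ctrl.sense();i=vision.camera_info('wrist');im=vision.snapshot('wrist')
print(s['tool_pos'],s['eef_rot'],np.abs(s['dq']).max(),s['finger_gap']);pickle.dump((s,i),open('w3.pkl','wb'));cv2.imwrite('pics/w3.png',im[:,:,::-1])
```

```text
[ 0.49813527 -0.16605831  0.15300573] [-4.82519325e-02 -3.14070379e+00 -9.17064663e-04] 0.047807767462164474 0.010270660660706947
```

View pics/w3.png

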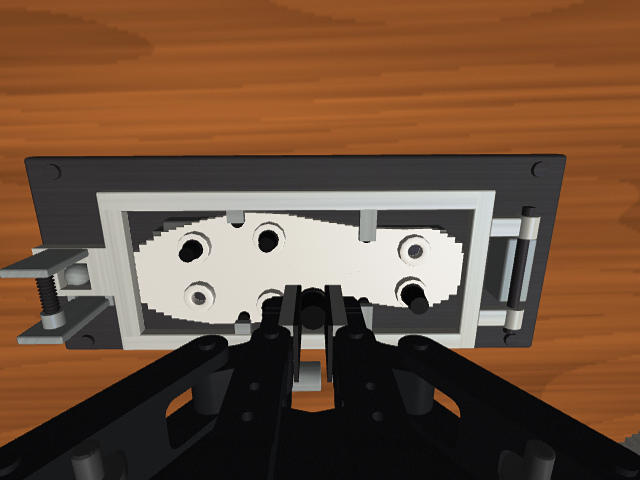

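The fixture is clear. The toe socket is at about (200,297), the heel socket at (414,250), and the held stud at about (315,308). I'll zoom in for accuracy.

Run:
```python
import cv2,numpy as np
im=cv2.imread('pics/w3.png')
f=lambda u,v:cv2.resize(im[v-24:v+24,u-33:u+33],None,fx=6,fy=6,interpolation=cv2.INTER_CUBIC)
cv2.imwrite('pics/z3.png',np.vstack([np.hstack([f(200,297),f(414,250)]),np.hstack([f(315,308),f(45,290)])]))
```

```text
(no output)
```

View pics/z3.png

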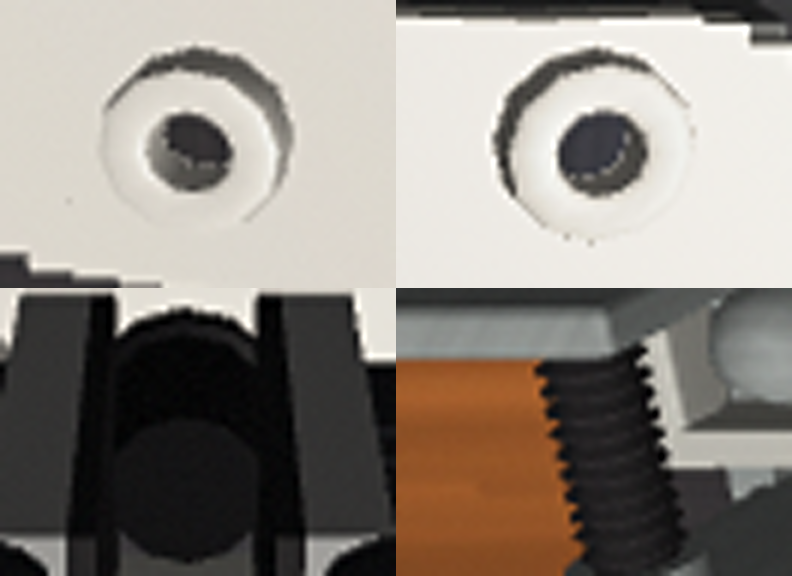

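Run:
```python
from h import *
import pickle
s,i=pickle.load(open('w3.pkl','rb'))
T=atz(i,[(198.25,297.75),(415,251.25)],.044);print(T,np.linalg.norm(T[0]-T[1]),np.hypot(.037,.164))
q,r=fitpose(np.array([(.02,-.078),(-.017,.086)]),T[:,:2]);print('q',q,r*1000,'lug',loc(q,(0,-.168)))
p=s['tool_pos'];Rm=R.from_rotvec(s['eef_rot']).as_matrix();print(Rm.round(3))
for zt in(.008,.010,.012):
  t=atz(i,[(312.58,317.25)],p[2]+zt)[0]
  pr=lambda r,z:proj(i,np.c_[t[0]+r*np.cos(a),t[1]+r*np.sin(a),np.full(60,t[2]+z)])
  a=np.linspace(0,6.283,60)
  print(zt,(t-p)*1000,'topdiam',np.ptp(pr(.0056,0)[:,0]),'flange top v',pr(.0075,-.014)[:,1].min(),'obs',284+22/6-.5, 'u mid',pr(.0075,-.014)[:,0].mean())
```

```text
[[ 0.54448763 -0.25452702  0.044     ]
 [ 0.51217414 -0.09030461  0.044     ]] 0.16737132783249242 0.168121979526771
q [ 0.52672101 -0.17637287 -0.02761626] [[ 0.07195733 -0.36836381]
 [-0.07195736  0.36836381]] lug [ 0.52208206 -0.34430881]
[[-1.     0.031 -0.001]
 [ 0.031  1.     0.001]
 [ 0.001  0.001 -1.   ]]
0.008 [2.4578596  0.41958644 8.        ] topdiam 26.871047928413475 flange top v 286.9932518539548 obs 287.1666666666667 u mid 312.556613818392
0.01 [ 1.37663465  0.45113983 10.        ] topdiam 27.277238158061323 flange top v 286.56878995752237 obs 287.1666666666667 u mid 312.556283891163
0.012 [ 0.29540971  0.48269323 12.        ] topdiam 27.695897037214536 flange top v 286.1322493420921 obs 287.1666666666667 u mid 312.5559445244014
```

Call:
drive_tool --moves '[-1.6,-3,0,0,1,-3.2,-6,0,0,1,-4.78,-8.78,2,0,1,-4.78,-8.78,5,0,1,-4.78,-8.78,7.5,0,1,-4.78,-8.78,8.5,0,1,-4.78,-8.78,8.5,0,1,-4.78,-8.78,8.5,0,1]'

```text
time: 4.67
tool_pos: [0.544, -0.2527, 0.0691]
eef_rot: [-0.041, -3.141, -0.0]
ft_force: [0.2, 0.3, 0.3]
finger_gap: 0.01
finger_force: 29.7
```

```bash
cat > m.py <<'E'
from h import *
from plant import ctrl,vision
import pickle
S=[]
for k in range(4):
    s=ctrl.sense();i=vision.camera_info('wrist');im=vision.snapshot('wrist')
    S.append(np.r_[s['tool_pos'],s['ft_force'],s['finger_gap']])
S.append(np.r_[ctrl.sense()['tool_pos'],ctrl.sense()['ft_force'],0])
S=np.array(S);print((S[:,:3]*1000).round(1).tolist());print('mean',S[:,:3].mean(0).round(4),S[:,3:6].mean(0).round(1),s['eef_rot'].round(4) if hasattr(s['eef_rot'],'round') else s['eef_rot'],s['time'])
cv2.imwrite('pics/last.png',im[:,:,::-1]);pickle.dump((s,i),open('last.pkl','wb'))
E
python3 m.py
```

```text
[[544.0, -252.7, 69.1], [544.7, -253.4, 70.2], [545.0, -253.8, 70.7], [545.0, -254.1, 70.8], [544.9, -254.2, 70.6]]
mean [ 0.5447 -0.2536  0.0703] [-0.  -0.3  0.2] [ 4.2400e-02  3.1386e+00 -2.9000e-03] 4.8167
```

Call:
drive_tool --moves '[0.19,-0.13,0.8,0,1,0.19,-0.13,0.8,0,1,0.19,-0.13,0.8,0,1]'

```text
time: 5.12
tool_pos: [0.5415, -0.255, 0.06]
eef_rot: [-0.044, -3.141, -0.001]
ft_force: [-0.4, -0.2, -0.9]
finger_gap: 0.0098
finger_force: 29.7
```

```bash
python3 m.py
python3 - <<'E'
from h import *
import pickle
s,i=pickle.load(open('last.pkl','rb'));im=cv2.imread('pics/last.png')
p=proj(i,[[.5446,-.2549,.048]])[0].round().astype(int);print(p)
u,v=p[0]-66,max(0,p[1]-50);c=im[v:v+100,u:u+133]
print(u,v,c.shape);c=cv2.convertScaleAbs(c,alpha=1.0);c=(255*(c/255.)**.6).astype(np.uint8)
cv2.imwrite('pics/z4.png',cv2.resize(c,None,fx=6,fy=6,interpolation=cv2.INTER_CUBIC))
E
```

```text
[[541.5, -255.0, 60.0], [541.6, -255.0, 60.2], [541.8, -255.1, 60.4], [541.9, -255.1, 60.5], [541.9, -255.2, 60.5]]
mean [ 0.5417 -0.2551  0.0603] [-0.2 -0.  -0.5] [4.3900e-02 3.1412e+00 1.0000e-04] 5.2667
[312 297]
246 247 (100, 133, 3)
```

View pics/z4.png

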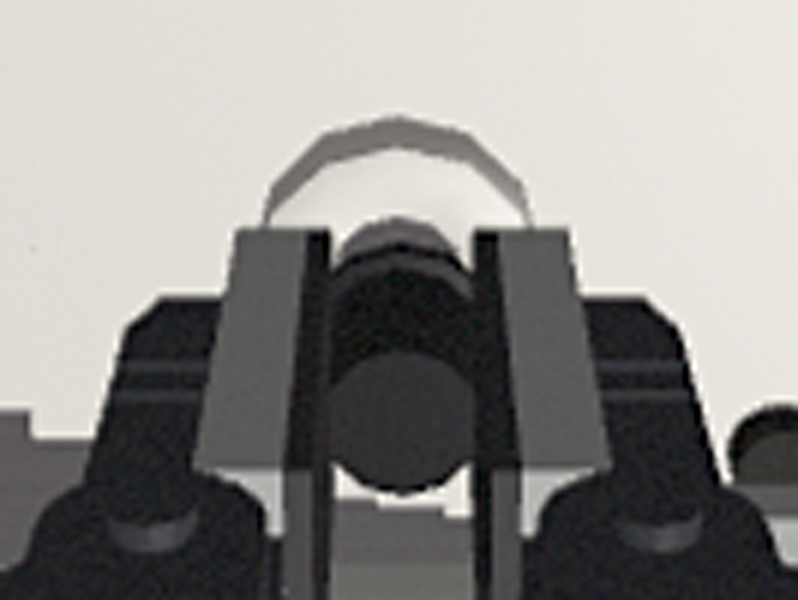

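The boss rim and hole are centred at crop u≈399 and the stud at u≈401. The hole's near edge is at v≈217 and the flange's near edge at v≈243. I'll solve for the x offset.

Run:
```python
from h import *
import pickle
s,i=pickle.load(open('last.pkl','rb'))
a=np.linspace(0,6.283,80)
mv=lambda x,y,z,r:proj(i,np.c_[x+r*np.cos(a),y+r*np.sin(a),np.full(80,z)])[:,1].min()
from scipy.optimize import brentq
y=-.2549
f=lambda v,z,r:brentq(lambda x:mv(x,y,z,r)-v,.45,.65)
print('boss',f(271.6,.044,.012),'hole',f(282.75,.044,.0052))
for zf in(.056,.0575,.059): print(zf,'flange',f(287,zf,.0075),'top',f(305.2,zf+.014,.0056))
c=atz(i,[(246+399.5/6-.5,280),(246+401.5/6-.5,300)],.05);print(c)
print(s['tool_pos'])
```

```text
boss 0.5455389180475847 hole 0.5444405527433752
0.056 flange 0.5436618339845073 top 0.543638065855084
0.0575 flange 0.5430015941947576 top 0.5428870224740034
0.059 flange 0.5423413544050079 top 0.5421359790929229
[[ 0.53532455 -0.25466471  0.05      ]
 [ 0.54538086 -0.25479729  0.05      ]]
[ 0.5418609  -0.25514952  0.06048098]
```

Call:
drive_tool --moves '[-0.15,0,0,0,1,-0.15,0,0,0,1,-0.15,0,0.4,0,1,-0.15,0,0.7,0,1,-0.15,0,1.0,0,1,-0.15,0,1.0,0,1]'

```text
time: 5.82
tool_pos: [0.5429, -0.2548, 0.0494]
eef_rot: [-0.044, -3.14, -0.001]
ft_force: [-0.2, 0.2, -0.9]
finger_gap: 0.0099
finger_force: 29.7
```

```bash
python3 m.py
```

```text
[[542.9, -254.8, 49.4], [543.0, -254.8, 49.7], [543.2, -255.0, 50.1], [543.3, -255.1, 50.3], [543.4, -255.1, 50.5]]
mean [ 0.5432 -0.255   0.05  ] [ 0.1  0.4 -0.3] [-4.3600e-02 -3.1412e+00 -3.0000e-04] 5.9667
```

Call:
drive_tool --moves '[0,0,0.2,0,1,0,0,0.3,0,1,0,0,0.35,0,1,0,0,0.35,0,1,0,0,0.35,0,1]'

```text
time: 6.43
tool_pos: [0.5436, -0.2553, 0.0477]
eef_rot: [0.044, 3.141, -0.001]
ft_force: [-1.8, 1.6, 6.3]
finger_gap: 0.0101
finger_force: 30.2
```

```bash
python3 m.py
```

```text
[[543.6, -255.3, 47.7], [543.6, -255.3, 47.7], [543.6, -255.3, 47.7], [543.6, -255.2, 47.7], [543.6, -255.2, 47.7]]
mean [ 0.5436 -0.2553  0.0477] [-1.4  1.4  5.7] [ 4.3600e-02  3.1407e+00 -6.0000e-04] 6.5833
```

Call:
drive_tool --moves '[0,0,-0.05,0,0.8,0,0,-0.1,0,0.75,0,0,-0.1,0,0.75,0,0,-1,0,0.75,0,0,-3,0,0.75,0,0,-6,0,0.75,0,0,-9,0,0.6,0,0,-10,0,0.6]'

```text
time: 7.3
tool_pos: [0.5449, -0.2563, 0.1525]
eef_rot: [0.044, 3.137, -0.005]
ft_force: [0.7, -0.8, 0.3]
finger_gap: 0.0342
finger_force: 0.0
```

```bash
python3 m.py
python3 - <<'E'
from h import *
import pickle
s,i=pickle.load(open('last.pkl','rb'));im=cv2.imread('pics/last.png')
p=proj(i,[[.5446,-.2549,.05]])[0].round().astype(int);print(p)
g=im.max(2);v,u=p[1],p[0]
m=np.zeros_like(g);m[v-45:v+45,u-32:u+32]=(g[v-45:v+45,u-32:u+32]<95)*255
_,l,st,c=cv2.connectedComponentsWithStats(m)
for k in range(1,len(st)):
    if st[k,4]>80: print(st[k],c[k])
h=sil(i,(.5446,-.2549),.044,SH);print(cv2.boundingRect(h),cen(h),cv2.contourArea(h))
E
```

```text
[[544.9, -256.3, 152.5], [545.3, -256.5, 152.8], [544.8, -256.2, 150.3], [543.9, -255.5, 147.9], [543.2, -255.0, 146.4]]
mean [ 0.5444 -0.2559  0.15  ] [ 0.3 -0.1  0.1] [ 4.3600e-02  3.1396e+00 -1.8000e-03] 7.45
[313 241]
[303 229  21  24 358] [313.15083799 240.34636872]
[281 264  64  15 720] [309.14166667 272.66388889]
(302, 228, 22, 25) [312.89974722 239.88373687] 387.2171793053858
```

Call:
drive_tool --moves '[0.3,4,0,0,0.6,0.6,8,0,0,0.6,0.9,12,0,0,0.6,1.1,16,0,0,0.6,1.4,20,0,0,0.6,1.7,24,0,0,0.6,2,28,0,0,0.6,2.2,32,0,0,0.6]'

```text
time: 8.17
tool_pos: [0.5287, 0.0674, 0.145]
eef_rot: [-0.044, -3.139, -0.001]
ft_force: [1.4, 0.7, 0.6]
finger_gap: 0.0341
finger_force: 0.0
```

Call:
drive_tool --moves '[0.3,4,0,0,0.6,0.6,8,0,0,0.6,0.9,12,0,0,0.6,1,16,1,0,0.6,1.1,18.9,3,0,0.6,1.1,18.9,5,0,0.6,1.1,18.9,7,0,0.6,1.1,18.9,7,0,0.6]'

```text
time: 8.83
tool_pos: [0.5204, 0.2544, 0.0706]
eef_rot: [-0.041, -3.132, 0.003]
ft_force: [-0.7, -0.7, -2.1]
finger_gap: 0.0345
finger_force: 0.0
```

```bash
cat > stud.py <<'E'
from h import *
import pickle,sys
def find(xy,z0,model,th=75,pad=30):
    s,i=pickle.load(open('last.pkl','rb'));im=cv2.imread('pics/last.png');g=im.max(2)
    x,y,w,h=cv2.boundingRect(sil(i,xy,z0,model));m=np.zeros_like(g);sl=np.s_[max(0,y-12):y+h+12,x-12:x+w+12]
    m[sl]=(g[sl]<th)*255;_,l,st,c=cv2.connectedComponentsWithStats(m);k=1+st[1:,4].argmax()
    r=least_squares(lambda q:cen(sil(i,q,z0,model))-c[k],xy);print('found',r.x.round(4),st[k],cv2.boundingRect(sil(i,r.x,z0,model)),cv2.contourArea(sil(i,r.x,z0,model)))
    return r.x
E
python3 m.py; python3 -c "
from stud import *
find((.5249,.2546),.02,LO)"
```

```text
[[520.4, 254.4, 70.6], [521.6, 254.1, 73.1], [523.0, 254.2, 75.3], [524.2, 254.3, 76.9], [525.0, 254.3, 77.8]]
mean [0.5229 0.2543 0.0747] [ 0.1 -0.  -0.4] [-4.4200e-02 -3.1404e+00  3.0000e-04] 8.9833
found [0.525  0.2546] [298 247  30  39 885] (296, 246, 32, 40) 944.9900838392787
```

Call:
drive_tool --moves '[0,0.03,2,0,0.6,0,0.03,4,0,0.65,0,0.03,5,0,0.65,0,0.03,5.2,0,0.65,0,0.03,5.2,0,0.65]'

```text
time: 9.45
tool_pos: [0.5246, 0.2546, 0.0253]
eef_rot: [-0.044, -3.141, -0.0]
ft_force: [-0.1, -0.5, -0.3]
finger_gap: 0.0299
finger_force: 0.0
```

```bash
python3 m.py; python3 -c "
from stud import *
find((.525,.2546),.02,LO)"
```

```text
[[524.6, 254.6, 25.3], [525.1, 254.9, 26.0], [525.4, 255.0, 26.4], [525.6, 255.1, 26.5], [525.5, 255.1, 26.4]]
mean [0.5252 0.2549 0.0261] [-0.3 -0.2  0.4] [4.3800e-02 3.1392e+00 9.0000e-04] 9.6
found [0.525  0.2546] [ 291  278   40   54 1683] (290, 277, 41, 56) 1789.2454850450158
```

Call:
drive_tool --moves '[0,-0.05,0.1,0,0.75,0,-0.05,0.1,0,0.85,0,-0.05,0.1,0,1,0,-0.05,0.1,0,1,0,-0.05,0.1,0,1]' --newtons 30

```text
time: 10.07
tool_pos: [0.525, 0.2545, 0.0247]
eef_rot: [0.044, 3.14, 0.0]
ft_force: [-0.1, -1.4, 5.8]
finger_gap: 0.013
finger_force: 29.4
```

```bash
python3 m.py
```

```text
[[525.0, 254.5, 24.7], [525.0, 254.5, 24.6], [525.1, 254.5, 24.7], [525.1, 254.5, 24.7], [525.0, 254.5, 24.7]]
mean [0.5251 0.2545 0.0247] [-0.2 -1.   5.6] [4.3700e-02 3.1401e+00 4.0000e-04] 10.2167
```

Call:
drive_tool --moves '[0,0,-3,0,1,0,-2,-6,0,1,0,-5.5,-8,0,1,0.1,-9.5,-8,0,1,0.1,-13.5,-8,0,1,0.2,-17.5,-8,0,1,0.2,-21.5,-8,0,1,0.3,-25,-8,0,1]'

```text
time: 10.93
tool_pos: [0.5141, 0.0024, 0.1039]
eef_rot: [0.044, 3.141, -0.0]
ft_force: [0.3, -0.2, -0.6]
finger_gap: 0.0132
finger_force: 29.8
```

Call:
drive_tool --moves '[0,-4,0,0,1,0,-7.5,0,0,1,0.03,-9.5,0,0,1,0.03,-9.5,1.5,0,1,0.03,-9.5,3,0,1,0.03,-9.5,3.4,0,1,0.03,-9.5,3.4,0,1,0.03,-9.5,3.4,0,1]'

```text
time: 11.6
tool_pos: [0.5115, -0.09, 0.0701]
eef_rot: [-0.043, -3.141, -0.0]
ft_force: [-0.4, 1.6, -0.7]
finger_gap: 0.0133
finger_force: 29.8
```

```bash
python3 m.py
```

```text
[[511.5, -90.0, 70.1], [512.0, -90.2, 70.6], [512.1, -90.2, 70.8], [512.2, -90.3, 70.9], [512.2, -90.3, 70.8]]
mean [ 0.512  -0.0902  0.0707] [-0.4  0.2  0. ] [ 4.27e-02  3.14e+00 -7.00e-04] 11.75
```

Call:
drive_tool --moves '[0,0,0.4,0,1,0,0,0.8,0,1,0,0,0.8,0,1]'

```text
time: 12.05
tool_pos: [0.5112, -0.0901, 0.061]
eef_rot: [-0.043, -3.14, -0.001]
ft_force: [-0.5, -0.3, -0.3]
finger_gap: 0.0135
finger_force: 29.8
```

```bash
python3 m.py
python3 - <<'E'
from h import *
import pickle
s,i=pickle.load(open('last.pkl','rb'));im=cv2.imread('pics/last.png')
p=proj(i,[[.5121,-.0901,.048]])[0].round().astype(int);u,v=p[0]-66,p[1]-50
print(u,v);c=(255*(im[v:v+100,u:u+133]/255.)**.6).astype(np.uint8)
cv2.imwrite('pics/z5.png',cv2.resize(c,None,fx=6,fy=6,interpolation=cv2.INTER_CUBIC))
E
```

```text
[[511.2, -90.1, 61.0], [511.2, -90.1, 61.3], [511.3, -90.2, 61.5], [511.5, -90.3, 61.8], [511.6, -90.3, 61.9]]
mean [ 0.5114 -0.0902  0.0615] [ 0.  -0.4 -0.3] [-4.3700e-02 -3.1411e+00 -3.0000e-04] 12.2
246 241
```

View pics/z5.png

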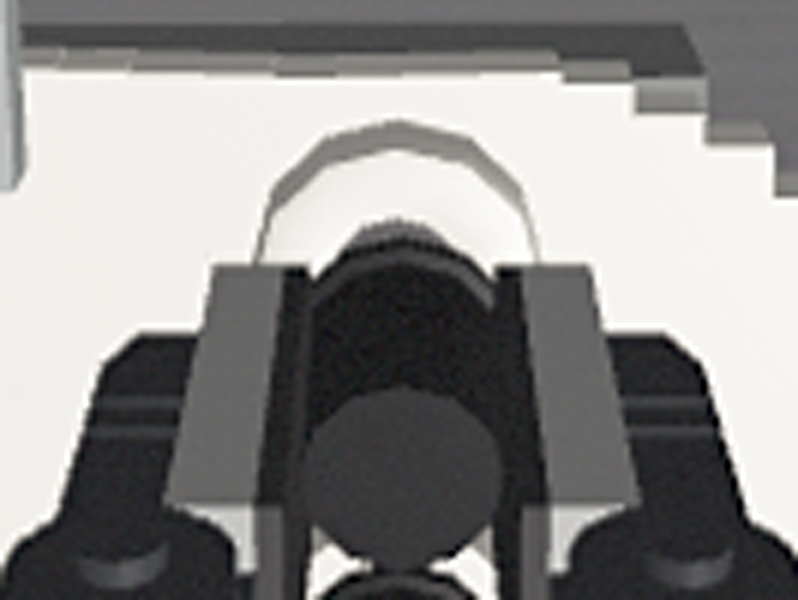

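The boss is centred at u≈399 and the stud at ≈402. The hole's near edge is at v≈219, the flange at ≈237, and the stud top circle runs from v=388 to 568.

Run:
```python
from h import *
import pickle
from scipy.optimize import brentq
s,i=pickle.load(open('last.pkl','rb'));a=np.linspace(0,6.283,80);y=-.0902;V=lambda v:241+(v+.5)/6-.5
mv=lambda x,z,r:proj(i,np.c_[x+r*np.cos(a),y+r*np.sin(a),np.full(80,z)])[:,1].min()
f=lambda v,z,r:round(brentq(lambda x:mv(x,z,r)-V(v),.4,.6),4)
print('boss',f(153,.044,.012),'hole',f(219,.044,.0052))
for zf in(.056,.0572,.0584): print(zf,'flange',f(237,zf,.009),'top',f(388,zf+.02,.0068))
print(s['tool_pos'])
```

```text
boss 0.5129 hole 0.5117
0.056 flange 0.5121 top 0.5122
0.0572 flange 0.5116 top 0.5116
0.0584 flange 0.5111 top 0.511
[ 0.51153165 -0.09032261  0.06179992]
```

Call:
drive_tool --moves '[-0.05,-0.02,0,0,1,-0.05,-0.02,0.4,0,1,-0.05,-0.02,0.7,0,1,-0.05,-0.02,1.0,0,1,-0.05,-0.02,1.0,0,1]'

```text
time: 12.67
tool_pos: [0.5116, -0.0904, 0.051]
eef_rot: [-0.044, -3.14, -0.001]
ft_force: [-0.9, 0.1, -0.5]
finger_gap: 0.0132
finger_force: 29.8
```

Call:
drive_tool --moves '[0,0,0.2,0,1,0,0,0.35,0,1,0,0,0.45,0,1,0,0,0.45,0,1,0,0,0.45,0,1]'

```text
time: 13.08
tool_pos: [0.5123, -0.0906, 0.0486]
eef_rot: [0.043, 3.141, -0.0]
ft_force: [-4.6, 2.1, 11.0]
finger_gap: 0.0133
finger_force: 30.9
```

```bash
python3 m.py
```

```text
[[512.3, -90.6, 48.6], [512.3, -90.6, 48.6], [512.3, -90.6, 48.6], [512.3, -90.6, 48.6], [512.3, -90.6, 48.6]]
mean [ 0.5123 -0.0906  0.0486] [-4.5  1.8 10.6] [ 4.3500e-02  3.1408e+00 -4.0000e-04] 13.2333
```

Home at z 0.0486. Now I'll release it and lift.

Call:
drive_tool --moves '[0,0,-0.1,0,0.8,0,0,-0.2,0,0.7,0,0,-0.2,0,0.7,0,0,-1,0,0.7,0,0,-4,0,0.6,0,0,-7,0,0.6,0,0,-10,0,0.4,0,0,-10,0,0.2]'

```text
time: 13.95
tool_pos: [0.5148, -0.0918, 0.1543]
eef_rot: [0.043, 3.133, -0.005]
ft_force: [1.1, -0.5, 0.9]
finger_gap: 0.0571
finger_force: 0.0
```

```bash
python3 m.py; python3 -c "
from stud import *
find((.5123,-.0904),.044,LO,95)"
```

```text
[[514.8, -91.8, 154.3], [514.1, -91.5, 151.5], [513.1, -91.0, 149.2], [512.3, -90.7, 147.7], [511.8, -90.4, 146.7]]
mean [ 0.5132 -0.0911  0.1499] [ 0.2 -0.3 -0.3] [ 4.3700e-02  3.1407e+00 -2.0000e-04] 14.1
found [ 0.5122 -0.0901] [301 226  25  30 559] (299, 225, 27, 31) 599.8565140985884
```

Run:
```python
from h import *
from plant import ctrl
s=ctrl.sense();print(np.round(s['joints'],3));M=R.from_rotvec(s['eef_rot']).as_matrix();print(M.round(4))
print(tool(s,(.5221,-.3443,.15)))
```

```text
[-0.427 -0.14  -0.298  1.414  0.    -0.399]
[[-9.996e-01  2.780e-02 -9.000e-04]
 [ 2.780e-02  9.996e-01  5.000e-04]
 [ 9.000e-04  5.000e-04 -1.000e+00]]
[ -1.7386576  -25.34858388  -0.34119449]
```

Call:
drive_tool --moves '[-0.2,-3,0,0.12,0.1,-0.4,-6.5,0,0.24,0,-0.7,-10,0,0.36,0,-0.9,-13.5,0,0.48,0,-1.2,-17,0,0.6,0,-1.5,-20.5,0,0.72,0,-1.74,-23,0,0.84,0,-1.74,-25.3,0,0.96,0]'

```text
time: 14.82
tool_pos: [0.5217, -0.3454, 0.1454]
eef_rot: [-1.498, -2.759, -0.001]
ft_force: [0.1, 0.3, -0.1]
finger_gap: 0.0854
finger_force: 0.0
```

Call:
drive_tool --moves '[0,0,0,0.12,0,0,0,0,0.24,0,0,0,0,0.36,0,0,0,0,0.48,0,0,0,0,0.6,0,0,0,0,0.611,0,0,0,0,0.611,0]'

```text
time: 15.4
tool_pos: [0.522, -0.3435, 0.1461]
eef_rot: [-2.248, -2.192, -0.0]
ft_force: [-0.1, 0.1, 0.4]
finger_gap: 0.0854
finger_force: 0.0
```

```bash
python3 m.py
python3 - <<'E'
from h import *
import pickle
from plant import ctrl
s=ctrl.sense();print(R.from_rotvec(s['eef_rot']).as_matrix().round(4),np.round(s['joints'],2),tool(s,(.5221,-.3443,.15)))
s,i=pickle.load(open('last.pkl','rb'));im=cv2.imread('pics/last.png')
q=np.array([.5267,-.1764,-.0276])
P=[np.r_[loc(q,(x,y)),.09] for x in(-.022,.0305) for y in(-.183,-.153)]
print(proj(i,P).round(1))
E
```

```text
[[522.0, -343.5, 146.1], [522.1, -343.6, 146.4], [522.2, -343.7, 146.7], [522.3, -343.7, 146.9], [522.4, -343.8, 147.1]]
mean [ 0.5222 -0.3437  0.1466] [ 0.1 -0.1  0.1] [-2.2483e+00 -2.1929e+00 -1.0000e-04] 15.55
[[ 2.560e-02  9.997e-01 -3.000e-04]
 [ 9.997e-01 -2.560e-02  5.000e-04]
 [ 5.000e-04 -3.000e-04 -1.000e+00]] [-0.79  0.18  0.03  1.42  0.    0.81] [-0.04844952 -0.02662223 -0.29272738]
[[274.6 286.1]
 [273.1 238.2]
 [361.8 286.3]
 [363.9 238.4]]
```

View pics/last.png

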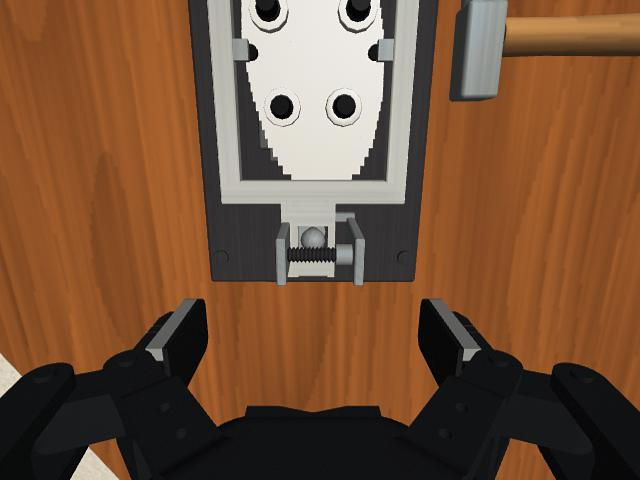

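The lugs sit at u=276 and u=364, v 238–284, which matches the prediction within about 2 px. The approach is clear and the hammer head is well to the side. Descending.

Call:
drive_tool --moves '[-0.05,0.03,3,0,0,-0.05,0.03,6,0,0,-0.05,0.03,8.5,0,0,-0.05,0.03,9.6,0,0,-0.05,0.03,9.6,0,0,-0.05,0.03,9.6,0,0,-0.05,0.03,9.6,0,0.05]'

```text
time: 16.18
tool_pos: [0.5237, -0.3453, 0.0535]
eef_rot: [2.25, 2.189, 0.0]
ft_force: [0.2, 0.1, 0.4]
finger_gap: 0.081
finger_force: 0.0
```

```bash
python3 m.py
```

```text
[[523.7, -345.3, 53.5], [523.9, -345.5, 53.8], [523.8, -345.5, 53.6], [523.7, -345.3, 53.3], [523.5, -345.2, 53.0]]
mean [ 0.5237 -0.3454  0.0534] [-0.2 -0.3  0.1] [2.2502e+00 2.1884e+00 2.0000e-04] 16.3333
```

Call:
drive_tool --moves '[0.09,-0.1,0.3,0,0.15,0.09,-0.1,0.3,0,0.25,0.09,-0.1,0.3,0,0.3,0.09,-0.1,0.3,0,0.36,0.09,-0.1,0.3,0,0.42,0.09,-0.1,0.3,0,0.5,0.09,-0.1,0.3,0,0.6,0.09,-0.1,0.3,0,0.7]' --newtons 50

```text
time: 17.05
tool_pos: [0.5221, -0.3438, 0.0505]
eef_rot: [2.251, 2.189, -0.0]
ft_force: [-5.0, 4.8, 14.6]
finger_gap: 0.0431
finger_force: 49.4
```

Call:
drive_tool --moves '[0,0,0,0,0.8,0,0,0,0,1,0,0,0,0,1]'

```text
time: 17.3
tool_pos: [0.5221, -0.3438, 0.0505]
eef_rot: [2.251, 2.189, -0.0]
ft_force: [-4.9, 4.4, 13.9]
finger_gap: 0.043
finger_force: 49.4
```

```bash
python3 m.py; python3 -c "
from plant import ctrl
s=ctrl.sense();print(s['finger_gap'],s['finger_force'],s['ft_force'])"
```

```text
[[522.1, -343.8, 50.5], [522.1, -343.8, 50.5], [522.1, -343.8, 50.5], [522.1, -343.8, 50.5], [522.1, -343.8, 50.5]]
mean [ 0.5221 -0.3438  0.0505] [-4.9  4.3 14.6] [ 2.2515e+00  2.1892e+00 -1.0000e-04] 17.45
0.043017553296067386 49.41699206829071 [-4.97472624  4.51138021 14.76872979]
```

Call:
drive_tool --moves '[0.08,0,-1,0,1,0.22,0,-2,0,1,0.38,0,-3,0,1,0.56,0,-4,0,1,0.8,0,-5,0,1,1.02,0,-5.9,0,1,1.02,0,-5.9,0,1,1.02,0,-5.9,0,1]'

```text
time: 18.17
tool_pos: [0.5222, -0.3333, 0.108]
eef_rot: [2.252, 2.19, 0.0]
ft_force: [1.5, -2.7, -2.9]
finger_gap: 0.0429
finger_force: 53.3
```

```bash
python3 m.py; python3 -c "
from plant import ctrl
s=ctrl.sense();print(s['finger_gap'],s['finger_force'],s['ft_force'])"
```

```text
[[522.2, -333.3, 108.0], [522.2, -333.4, 107.5], [522.2, -333.5, 107.3], [522.2, -333.5, 107.2], [522.2, -333.5, 107.2]]
mean [ 0.5222 -0.3334  0.1075] [ 3.3 -3.3 -2. ] [2.2523e+00 2.1900e+00 8.0000e-04] 18.3167
0.043248513799722964 52.95602023601532 [ 4.41544523 -4.06217213 -2.10779372]
```

Call:
drive_tool --moves '[0.28,0,-1,0,1,0.58,0,-2,0,1,0.92,0,-3,0,1,1.28,0,-4,0,1,1.68,0,-5,0,1,2.1,0,-6.1,0,1,2.15,0,-6.2,0,1,2.15,0,-6.2,0,1]'

```text
time: 19.03
tool_pos: [0.5227, -0.3104, 0.1688]
eef_rot: [-2.25, -2.19, -0.002]
ft_force: [5.5, 1.9, -5.7]
finger_gap: 0.043
finger_force: 53.9
```

Call:
drive_tool --moves '[0,0,0,0,1,0,0,0,0,1,0,0,0,0,1,0,0,0,0,1,0,0,0,0,1,0,0,0,0,1]'

```text
time: 19.53
tool_pos: [0.5228, -0.3107, 0.1683]
eef_rot: [-2.25, -2.189, -0.003]
ft_force: [5.9, 3.2, -4.4]
finger_gap: 0.0433
finger_force: 53.7
```

```bash
python3 m.py
python3 - <<'E'
from h import *
from plant import ctrl,vision
s=ctrl.sense();print(s['finger_gap'],s['finger_force'],s['ft_force'])
cv2.imwrite('pics/sc.png',vision.snapshot('scene')[:,:,::-1]);i=vision.camera_info('scene')
im=cv2.imread('pics/sc.png');p=proj(i,[[.52,-.25,.08]])[0].astype(int)
y,x=max(0,p[1]-100),max(0,p[0]-135);a=cv2.resize(im[y:y+200,x:x+266],(400,300),interpolation=3)
w=cv2.imread('pics/last.png');o=np.zeros((300,800,3),np.uint8);o[:,:400]=a;o[:,400:]=cv2.resize(w,(400,300));cv2.imwrite('pics/end.png',o)
E
```

```text
[[522.8, -310.7, 168.3], [522.7, -310.7, 168.3], [522.8, -310.7, 168.2], [522.7, -310.7, 168.3], [522.7, -310.7, 168.3]]
mean [ 0.5227 -0.3107  0.1683] [ 5.6  2.5 -5.1] [-2.2501 -2.1892 -0.0027] 19.6833
0.04325491071446458 53.678433895111084 [ 5.34625767  2.03166284 -5.09407797]
```

View pics/end.png

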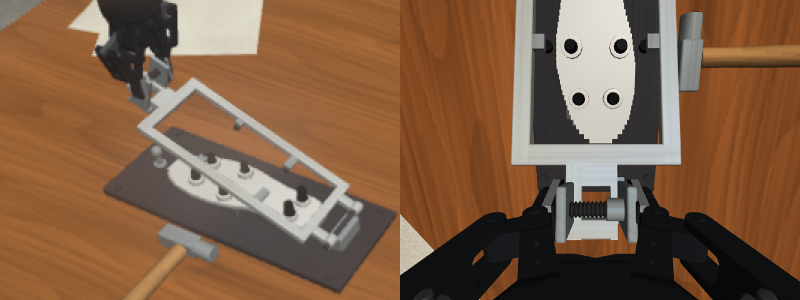

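The frame is up and held by the lugs, the ball is free below it, and all six studs are standing in their bosses. The TCP has risen 118 mm and is steady.

```bash
python3 -c "
from plant import ticket
print(ticket.job_done())"
```

```text
the job is handed in; nothing more can be done
None
```

Job handed in at about 20 s with both studs home and the frame held up about 12 cm by its squeezed lugs; the hand-in call gave no verdict, so I can't confirm it passed.

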